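# Put the forceps in the UV steriliser drawer

## Task

The steel forceps lying on the cart have to go into the UV steriliser with the scissors that are already in its drawer. Pull the drawer out to its stop, lay the forceps down flat on the tray beside the scissors (not on top of them, and not dropped in), let go, and push the drawer fully home without slamming it. Leave the jar and the timer where they stand.

Things in the scene. Friction and masses are not known exactly. Their poses are not given: they have to be found in the camera images.
- steriliser: Low white bench-top case, fixed on the left of the cart, 166 mm deep (its x), 244 mm wide (its y), 82 mm high. Origin: centre of its underside, on the cart top. Its front with the drawer faces its own -x, which is about the world's -y (to the robot's right); its own +y points back to the robot. Its roof covers whatever part of the tray is still inside.
- drawer (a joint): How far the drawer is pulled out of the case along the case's -x, in m: 0 = fully home (grey front against the case), 0.125 = out at its stop. It starts shut or slightly ajar, drags with about 2.5 N of friction, has no spring and stays where it is left. At its stop, about 120 mm of the depth of the tray (from its front wall) lies open to the sky.
- drawer_handle (a point): Middle of the handle: a level round steel bar, 10 mm thick, 108 mm long, parallel to the case's y, 58 mm above the cart top, held by a post at each end. 35 mm free between bar and the grey drawer front (12 mm thick, 244 mm wide, 10 to 76 mm above the cart top). Moves with the drawer; axes as the case.
- tray (a point): Centre of the inner floor of the drawer's steel tray, 21 mm above the cart top; moves with the drawer, axes as the case. Inside, the floor is 147 mm (x) by 212 mm (y); walls 3 mm thick, 31 mm high; the grey drawer front, 55 mm above the floor, stands right before the wall at -x. The handle bar's axis is at x = -128.5 mm from here.
- forceps: Straight steel forceps, 130 mm long (along its y), 8 mm wide (x), 7 mm high, about 30 g, rigid, lying flat on the cart near its right edge, roughly along the world's x. Origin: middle of the underside. Gripped across the 8 mm.
- scissors: Closed rigid scissors, 199 mm long (own y), lying across the tray, about along the case's y. Origin: underside, middle of the length, on the blades' centre line. Blades 16 mm wide, own y -100 to +35 mm, toward the robot; two blue finger loops, own y +37 to +98 mm, together 84 mm wide (own x -42 to +42), 9 mm high, at the far end. Free tray floor lies between blades and drawer front. Loose.
- staining_jar: Lidded glass staining jar, 50 x 58 x 92 mm high, loose, in the far right corner of the cart. Origin: middle of the underside. Leave it.
- timer: White laboratory timer, 44 x 60 x 16 mm, loose, on the cart between the robot and the steriliser. Origin: middle of the underside. Leave it.
Mind the look-alikes: they are no part of the job. Several things look just like the forceps: the one meant starts farthest to the robot's right.

How it is judged:
By the outcome, as a careful person would: the job done as asked, in the order asked, and still so for the second after the job is handed in, with the robot touching nothing.
It also fails if it takes over 67 s, if anything falls off the work surface, if the arm or the gripper's body presses on something with over 40 N, if the wrist force passes 120 N, or if a joint passes its speed limit or range.

## Robot

A 6-joint arm with a two-finger parallel gripper is mounted at the origin on a cart in front of the work surface, level with it; the furniture and walls round the work are solid. World frame = base frame: x ahead of the robot, y to its left, z up, the work surface at z = 0. Lengths are in m, angles in degrees, forces in N, time in s.
With the tool pointing down it reaches from about 0.35 to 0.95 m from the base axis. Payload 17.4 kg.
Tool frame: the origin (TCP) lies at the centre of the arm's flange, where the gripper is bolted on; the fingertips stand 186 mm ahead of it and the grasp point (between the pads) lies 167 mm ahead of it; z points along the fingers, y is the line along which they close (so a half turn about z gives the same grasp; the last joint's range is limited). The gripper opens to 93 mm and grips with 3 to 60 N. Pads are 15 mm wide; open, the fingers measure 128 mm over their backs; the gripper's body (75 mm by 188 mm) begins 65 mm behind the grasp point.
Start: joints at [-75.504, 6.646, 82.598, -0, 90.757, -2.166], TCP at [0.194, -0.647, 0.405] pointing down, gripper open.
Joint ranges: [-162.19, 162.19], [-47.58, 125.68], [4.15, 143.07], [-65.23, 245.23], [0.69, 171.88], [-170.13, 170.13]. Speed limits (degrees/s): [108.29, 108.29, 127.2, 180, 180, 180].

## Interface

Orientations are given as [roll, pitch, yaw] about the fixed x, y, z axes, in that order (R = Rz(yaw) Ry(pitch) Rx(roll)).
In Python, from bench import r gives the robot as it stands.
- The arm moves only by the shell command python3 -m jog 'ROWS'. ROWS is a JSON object whose one key "commands" holds a list of rows, each an object of numbers: "jaw": the opening, from 0 (shut) to 1 (fully open); "dx", "dy", "dz": the shift along the tool's x, y, z in m; "rx", "ry", "rz": the turn, a rotation vector about the tool's x, y, z in degrees. In form: {"commands": [{"jaw": .., "dx": .., "dy": .., "dz": .., "rx": .., "ry": .., "rz": ..}, ...]}. A call has 1 to 5 rows; each row is the pose to reach, as a shift and turn from the pose commanded when the call began, along the tool's axes at that moment; what a row does not reach only later rows make up. A row lasts 1/12 s, in which the tool goes at most 41.7 mm and 7.16 degrees, less where a joint would pass 70% of its speed; a pose out of reach is approached as far as the arm can. A call with a gripper value outside its range is refused whole. The fingers move at their own pace and stop on an object; the grip force is fixed at half the most. Time passes only in rows, so rows that repeat a pose let the fingers close. It gives the time, the measured TCP pose, the force, the opening and the grip force at its end, in the units of the state.
- r.read_state(): the state, without advancing time (a new reading comes with each control period).
- r.camera(name): name is "scene" or "top" or "wrist"; returns a dict with "pixels" (400x640x3 uint8, red, green, blue), "range_z" (400x640 float32, m along the optical axis (not along the pixel's ray), 0 where there is no reading), "camera_matrix" (3x3 intrinsics, pixels), "world_to_cam" (4x4, takes a point from world to camera coordinates). Camera axes: x right, y up, looking along -z (the intrinsics and any distortion apply to the point x, -y, -z); pixel columns grow to the right and rows downward; lengths in m; the calibration is good to about 2 mm. The wrist camera is an equidistant fisheye: a pixel r from the principal point sees the ray r / f radians off the axis. A picture is of the moment at which its call begins.
- r.hand_in(): hands the job in; it is judged then, once.
Trained networks look in a picture, given as the dict that the camera call returned (one of the last four; its "shot" number tells which), for a name from the list of things; names that differ only in an ending like _2 or _b are one class to them, and where a whole thing is asked for, a point or a joint stands for the part that bears it (a point fixed in the world has none). Each returns a list of dicts, best first, with "confidence" (0 to 1); they miss things now and then, are a little off and sometimes report something else, mostly with a low value. They report only what shows in the picture. A call takes as long as a camera call. They do not tell look-alikes from the thing itself.
- r.cut_out(picture, name): "region" (400x640 bool, what is visible of it) and "box" ([left, top, right, bottom] in pixels, round what is visible of it).
The state is a dict: "t": time; "qpos": joint angles; "qvel": joint speeds; "tau": joint torques, N m; "eef_pos": TCP position; "tcp_rot": TCP orientation; "force": force on the tool from outside, world axes, zero at the start; "ft_torque": the same for the moment, N m; "opening": opening from 0.0 (shut) to 1.0 (fully open); "finger_force": force on a finger pad.
Only numpy, scipy, OpenCV 4.12 (cv2) and the standard library are available. Lean on these libraries where they do the work, as an engineer would, in place of code of your own. Each camera call takes 0.05 s, during which the arm holds its last target. There are 200 camera calls.

## Working session

There is one attempt and no reset: what is moved stays moved. The work goes in short steps, Python scripts to look and compute and a shell command to move; the robot and the scene stay as the last step left them, time stands still between calls to the robot, and variables do not carry over. Pictures are saved under pics/ and viewed, at most 10 in all, crops included, and the job is handed in when it is done.

```bash
mkdir -p pics; ls
cat > h.py <<'E'
from bench import r
import numpy as np, cv2
from scipy.spatial.transform import Rotation as R
def pts(p, mask):
    K=np.array(p["camera_matrix"]);d=p["range_z"];m=mask&(d>0);v,u=np.nonzero(m);z=d[m]
    c=np.c_[(u-K[0,2])/K[0,0]*z,-(v-K[1,2])/K[1,1]*z,-z,np.ones(len(z))]
    return (c@np.linalg.inv(np.array(p["world_to_cam"])).T)[:,:3]
def save(p,name,box=None,s=1):
    im=p["pixels"][...,::-1]
    if box: im=im[box[1]:box[3],box[0]:box[2]]
    cv2.imwrite("pics/"+name,cv2.resize(im,None,fx=s,fy=s,interpolation=cv2.INTER_CUBIC))
E
python3 - <<'E'
from h import *
s=r.read_state();print({k:np.round(s[k],3) for k in("t","eef_pos","tcp_rot","force","opening")})
for c in("top","scene"):
    p=r.camera(c);save(p,c+"0.png")
    for n in("steriliser","drawer_handle","forceps","scissors","staining_jar","timer"):
        for o in r.cut_out(p,n):
            if o["confidence"]<.2: continue
            q=pts(p,o["region"])
            if len(q)<5: continue
            print(c,n,round(o["confidence"],2),o["box"],len(q),np.round(np.median(q,0),3),np.round(np.percentile(q,3,0),3),np.round(np.percentile(q,97,0),3))
E
```

```text
pics
{'t': np.float64(0.0), 'eef_pos': array([ 0.194, -0.647,  0.404]), 'tcp_rot': array([-1.79933e+02, -2.00000e-03,  1.66620e+01]), 'force': array([ 0.054, -0.097, -0.905]), 'opening': np.float64(0.998)}
top steriliser 0.94 [202.5, 121.5, 309.6, 235.8] 10446 [0.595 0.225 0.083] [0.483 0.118 0.043] [0.718 0.314 0.086]
top drawer_handle 0.94 [282.8, 123.9, 308.3, 234.0] 1153 [0.602 0.142 0.074] [0.49  0.097 0.024] [0.709 0.154 0.079]
top forceps 0.61 [375.1, 205.5, 386.8, 260.9] 104 [ 0.505 -0.067  0.007] [ 0.436 -0.073 -0.001] [ 0.552 -0.06   0.01 ]
top forceps 0.51 [371.4, 107.9, 405.2, 147.8] 956 [ 0.712 -0.081  0.092] [ 0.691 -0.116  0.005] [ 0.747 -0.056  0.096]
top staining_jar 0.72 [369.6, 110.0, 405.1, 149.6] 931 [ 0.711 -0.081  0.092] [ 0.691 -0.115  0.01 ] [ 0.742 -0.056  0.096]
top timer 0.64 [310.5, 247.0, 342.7, 276.2] 531 [0.426 0.059 0.015] [0.403 0.032 0.012] [0.449 0.087 0.018]
scene steriliser 0.71 [212.0, 165.1, 329.0, 242.8] 4873 [0.548 0.223 0.08 ] [0.483 0.105 0.014] [0.715 0.297 0.083]
scene drawer_handle 0.59 [263.0, 167.3, 326.4, 226.9] 385 [0.576 0.114 0.06 ] [ 0.485  0.036 -0.001] [0.725 0.15  0.075]
scene forceps 0.57 [363.5, 188.6, 404.4, 207.5] 160 [ 0.48  -0.063  0.004] [ 0.428 -0.076 -0.002] [ 0.549 -0.058  0.006]
scene forceps 0.52 [332.6, 256.6, 365.4, 273.3] 168 [0.355 0.213 0.004] [ 0.346  0.175 -0.001] [0.364 0.247 0.007]
scene staining_jar 0.77 [315.8, 137.6, 335.7, 173.6] 632 [ 0.707 -0.068  0.055] [ 0.692 -0.111  0.003] [ 0.735 -0.054  0.091]
scene timer 0.75 [357.6, 216.4, 380.2, 233.9] 353 [0.42  0.069 0.013] [ 0.384  0.036 -0.001] [0.454 0.134 0.05 ]
```

View pics/top0.png

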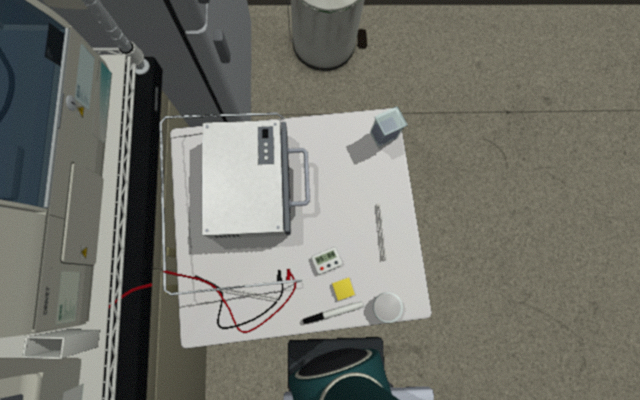

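Run:
```python
from h import *
p=r.camera("top");save(p,"topcrop.png",(190,95,430,275),3.3)
K=np.array(p["camera_matrix"]);print(K, np.linalg.inv(np.array(p["world_to_cam"]))[:3,3])
```

```text
[[404.10854943   0.         319.01897024]
 [  0.         404.10854943 205.05690382]
 [  0.           0.           1.        ]] [0.3772261  0.1089259  0.91412782]
```

View pics/topcrop.png

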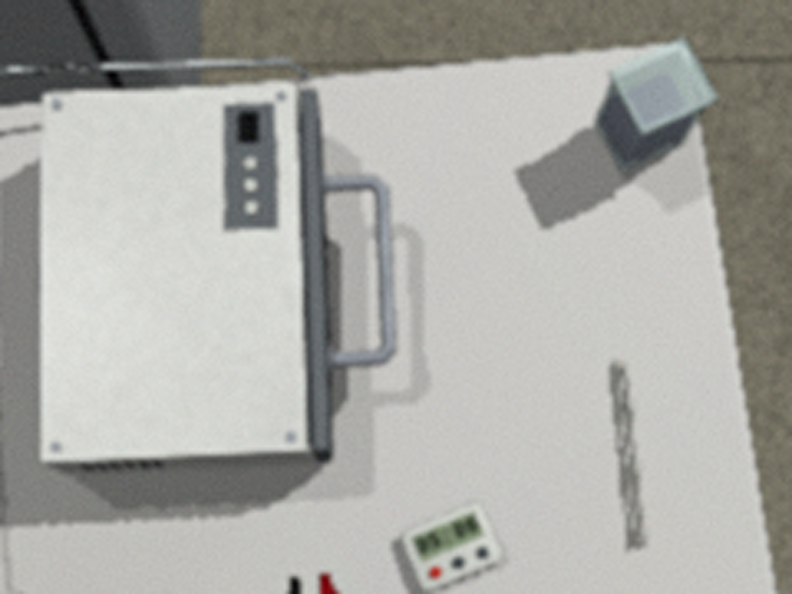

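The forceps meant lie at about (380, 232) in the top view. The only other forceps-like candidates are one the scene camera reports at (349, 265), which is world y≈+0.21, and thin items near (240, 292) on the left. The one at (380, 232) is at y≈-0.067, farthest to the robot's right, and the crop confirms it as slim grey forceps along x. The drawer is shut or nearly so, with the handle at about (303, 178).

Run:
```python
from h import *
p=r.camera("top")
P=pts(p,np.ones((400,640),bool)); 
def inb(lo,hi): return P[np.all((P>lo)&(P<hi),1)]
roof=inb([.4,.1,.075],[.8,.4,.1]);print("roof z",np.median(roof[:,2]))
rc=cv2.minAreaRect(roof[:,:2].astype(np.float32));print("roof rect",rc)
tab=inb([.4,-.05,-.02],[.7,.0,.02]);print("table z",np.median(tab[:,2]))
bar=inb([.45,.07,.045],[.75,.135,.07]);
print(len(bar),bar.min(0),bar.max(0),np.median(bar,0))
b=bar[(bar[:,1]<np.median(bar[:,1])+.012)]
vx=cv2.fitLine(b[:,:2].astype(np.float32),cv2.DIST_HUBER,0,.01,.01).ravel();print("bar line",len(b),vx,np.degrees(np.arctan(vx[1]/vx[0])),b[:,:2].min(0),b[:,:2].max(0),np.median(b[:,2]))
# forceps, from mask with colour on table plane
o=[o for o in r.cut_out(p,"forceps") if o["box"][0]>365 and o["box"][1]>180]
print([x["box"] for x in o])
l,t,R_,bt=[int(v) for v in o[0]["box"]]
g=p["pixels"].astype(int).mean(2);m=np.zeros_like(g,bool);m[t-6:bt+7,l-6:R_+7]=True
dark=m&(g<np.median(g[m])-25)
K=np.array(p["camera_matrix"]);W=np.linalg.inv(np.array(p["world_to_cam"]))
v,u=np.nonzero(dark);d=np.c_[(u-K[0,2])/K[0,0],-(v-K[1,2])/K[1,1],-np.ones(len(u))]@W[:3,:3].T
X=W[:3,3]+d*((.004-W[2,3])/d[:,2:]);print("forceps rect",len(X),cv2.minAreaRect(X[:,:2].astype(np.float32)),X.mean(0))
f=cv2.fitLine(X[:,:2].astype(np.float32),cv2.DIST_HUBER,0,.01,.01).ravel();print(f,np.degrees(np.arctan(f[1]/f[0])),X[:,0].min(),X[:,0].max())
# all objects on scene
for pc in (r.camera("scene"),):
    save(pc,"scene0.png",(170,110,470,310),2.6)
```

```text
roof z 0.0830160591257666
roof rect ((0.5637555122375488, 0.26963895559310913), (0.3229522109031677, 0.2619861960411072), 1.1244088411331177)
table z 0.0010777447674385487
372 [0.5413925  0.09355684 0.05747216] [0.66950875 0.13473991 0.067957  ] [0.60127531 0.10216458 0.06304752]
bar line 287 [0.9999947  0.00326348 0.63567525 0.10058244] 0.18698373 [0.54259642 0.09355684] [0.66883662 0.11324968] 0.06303654338300235
[[376.2, 206.0, 380.3, 215.0]]
forceps rect 109 ((0.5330219864845276, -0.06096244230866432), (0.040429193526506424, 0.014681852422654629), 3.849797010421753) [ 0.53150166 -0.06108959  0.004     ]
[ 0.99742883  0.07166389  0.53150165 -0.06108959] 4.109561 0.5132880211778406 0.55317898160344
```

View pics/scene0.png

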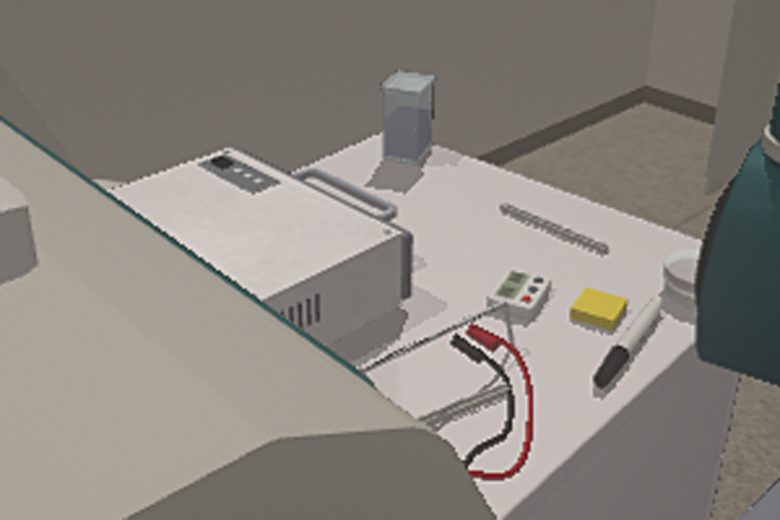

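Run:
```python
from h import *
p=r.camera("top")
K=np.array(p["camera_matrix"]);W=np.linalg.inv(np.array(p["world_to_cam"]));g=p["pixels"].astype(int).mean(2)
def ray(u,v,z):
    d=np.c_[(u-K[0,2])/K[0,0],-(v-K[1,2])/K[1,1],-np.ones(len(u))]@W[:3,:3].T
    return W[:3,3]+d*((z-W[2,3])/d[:,2:])
def line(X,n):
    f=cv2.fitLine(X[:,:2].astype(np.float32),cv2.DIST_HUBER,0,.01,.01).ravel();print(n,len(X),"dir",round(np.degrees(np.arctan(f[1]/f[0])),2),"mean",X.mean(0).round(4),"min",X.min(0).round(4),"max",X.max(0).round(4))
m=np.zeros_like(g,bool);m[200:268,370:392]=True
bg=np.median(g[m]);v,u=np.nonzero(m&(g<bg-18));line(ray(u,v,.0045),"forceps")
# bar: grey pixels columns ~ 300-312, rows 155-202 : darkest per row, check shadow
for v in (150,158,170,185,198,204): print(v,g[v,284:320].astype(int))
# roof: bright pixels
rm=np.zeros_like(g,bool);D=p["range_z"];Pz=ray(*[a.ravel()[:0] for a in (g,g)],0) if 0 else None
v,u=np.mgrid[0:400,0:640];c=np.stack([(u-K[0,2])/K[0,0]*D,-(v-K[1,2])/K[1,1]*D,-D,np.ones_like(D)],-1)@W.T
mask=(abs(c[...,2]-.083)<.006)&(c[...,1]>.13)&(c[...,1]<.32)&(c[...,0]>.45)&(c[...,0]<.74)
mask=cv2.morphologyEx(mask.astype(np.uint8),cv2.MORPH_OPEN,np.ones((7,7)))>0
P=c[mask][:,:3];rc=cv2.minAreaRect(P[:,:2].astype(np.float32));print("roof",rc,P.min(0),P.max(0))
# edge of front
front=(c[...,2]>.068)&(c[...,2]<.085)&(c[...,1]>.1)&(c[...,1]<.2)&(c[...,0]>.48)&(c[...,0]<.72)
E=[c[i][front[i]][np.argmin(c[i][front[i]][:,1])][:3] for i in range(400) if front[i].sum()>3];line(np.array(E)[3:-3],"front outer top edge")
```

```text
forceps 372 dir 2.84 mean [ 0.4859 -0.0633  0.0045] min [ 0.4223 -0.0732  0.0045] max [ 0.5531 -0.0536  0.0045]
150 [104 107  95  94 115 130 137 140 137 134 135 135 135 135 134 129 130 133
 128 142 151 160 174 189 196 201 200 199 201 200 200 200 198 198 198 199]
158 [109 108  99  80 122 166 176 171 173 173 169 173 173 172 176 184 196 203
 194 166 125 134 147 155 171 198 200 199 200 202 198 198 199 198 199 196]
170 [106 107 103  85  63  82  93  95 107 144 168 173 173 170 171 170 174 186
 192 181 143 129 156 158 159 181 199 200 198 187 173 173 174 175 184 195]
185 [ 98 103 111  99  75  75  93  99 108 138 167 171 174 172 175 172 174 182
 198 196 166 126 133 159 158 171 193 197 196 194 185 173 174 173 187 194]
198 [ 89 104 108 102  83  67  82  96 104 140 168 170 170 170 167 170 172 185
 198 197 187 156 127 145 154 152 177 199 197 195 180 173 171 177 186 198]
204 [ 88 103 108 101  96  94 103 118 129 130 129 126 122 124 121 122 120 113
 114 118 115 118 124 142 180 197 199 195 197 195 186 178 175 171 175 187]
roof ((0.6040382981300354, 0.23613852262496948), (0.244306743144989, 0.16514505445957184), 1.2343469858169556) [0.48040575 0.15279041 0.07732639] [0.72694243 0.31933464 0.08871359]
front outer top edge 104 dir 1.23 mean [0.5998 0.1402 0.0753] min [0.4882 0.1371 0.0682] max [0.7153 0.1452 0.079 ]
```

```bash
cat >> h.py <<'E'
def to(x,y,z,yaw):
    s=r.read_state();A=R.from_euler("xyz",s["tcp_rot"],degrees=True);B=R.from_euler("xyz",[180,0,yaw],degrees=True)
    d=A.inv().apply(np.array([x,y,z])-s["eef_pos"]);w=(A.inv()*B).as_rotvec(degrees=True)
    print("t",round(float(s["t"]),2),"pos",np.round(s["eef_pos"],4),"rot",np.round(s["tcp_rot"],2),"F",np.round(s["force"],1),"op",round(float(s["opening"]),3),"ff",np.round(s["finger_force"],1),"-> d",np.round(d,4),"rot",np.round(w,2))
E
python3 -m jog '{"commands":[{"jaw":0.3,"dx":0.142,"dy":-0.141,"dz":0,"rx":0,"ry":0,"rz":15.4},{"jaw":0.3,"dx":0.142,"dy":-0.141,"dz":0,"rx":0,"ry":0,"rz":15.4},{"jaw":0.3,"dx":0.142,"dy":-0.141,"dz":0,"rx":0,"ry":0,"rz":15.4},{"jaw":0.3,"dx":0.142,"dy":-0.141,"dz":0,"rx":0,"ry":0,"rz":15.4},{"jaw":0.3,"dx":0.142,"dy":-0.141,"dz":0,"rx":0,"ry":0,"rz":15.4}]}'
python3 -c "from h import *;to(.604,.101,.36,1.23)"
```

```text
t: 1.37
eef_pos: [0.2899, -0.4686, 0.4049]
tcp_rot: [180.0, -0.0, 1.3]
force: [0.6, 0.8, 0.8]
opening: 0.689
finger_force: 0.0
t 1.37 pos [ 0.2899 -0.4686  0.4049] rot [ 1.7999e+02 -3.0000e-02  1.2600e+00] F [0.6 0.8 0.8] op 0.689 ff 0.0 -> d [ 0.3265 -0.5625  0.0449] rot [ 0.01 -0.03  0.03]
```

```bash
python3 -m jog '{"commands":[{"jaw":0.3,"dx":0.1,"dy":-0.172,"dz":0,"rx":0,"ry":0,"rz":0},{"jaw":0.3,"dx":0.1,"dy":-0.172,"dz":0,"rx":0,"ry":0,"rz":0},{"jaw":0.3,"dx":0.1,"dy":-0.172,"dz":0,"rx":0,"ry":0,"rz":0},{"jaw":0.3,"dx":0.1,"dy":-0.172,"dz":0,"rx":0,"ry":0,"rz":0},{"jaw":0.3,"dx":0.1,"dy":-0.172,"dz":0,"rx":0,"ry":0,"rz":0}]}' >/dev/null
python3 -m jog '{"commands":[{"jaw":0.3,"dx":0.1,"dy":-0.172,"dz":0,"rx":0,"ry":0,"rz":0},{"jaw":0.3,"dx":0.1,"dy":-0.172,"dz":0,"rx":0,"ry":0,"rz":0},{"jaw":0.3,"dx":0.1,"dy":-0.172,"dz":0,"rx":0,"ry":0,"rz":0},{"jaw":0.3,"dx":0.1,"dy":-0.172,"dz":0,"rx":0,"ry":0,"rz":0},{"jaw":0.3,"dx":0.1,"dy":-0.172,"dz":0,"rx":0,"ry":0,"rz":0}]}' >/dev/null
python3 -m jog '{"commands":[{"jaw":0.3,"dx":0.1,"dy":-0.172,"dz":0,"rx":0,"ry":0,"rz":0},{"jaw":0.3,"dx":0.1,"dy":-0.172,"dz":0,"rx":0,"ry":0,"rz":0},{"jaw":0.3,"dx":0.1,"dy":-0.172,"dz":0,"rx":0,"ry":0,"rz":0},{"jaw":0.3,"dx":0.1,"dy":-0.172,"dz":0,"rx":0,"ry":0,"rz":0},{"jaw":0.3,"dx":0.1,"dy":-0.172,"dz":0,"rx":0,"ry":0,"rz":0}]}'
python3 - <<'E'
from h import *
to(.604,.101,.225,1.23)
p=r.camera("wrist");save(p,"w1.png");print(p["camera_matrix"],np.array(p["world_to_cam"]).round(3))
E
```

```text
t: 2.62
eef_pos: [0.5785, 0.0544, 0.4048]
tcp_rot: [-180.0, -0.0, 1.3]
force: [-0.6, -0.8, 1.2]
opening: 0.297
finger_force: 0.0
t 2.62 pos [0.5785 0.0544 0.4048] rot [-1.7998e+02 -2.0000e-02  1.3200e+00] F [-0.6 -0.8  1.2] op 0.297 ff 0.0 -> d [ 0.0265 -0.0459  0.1798] rot [-0.02 -0.02  0.09]
[[309.70691629   0.         322.60203673]
 [  0.         309.70691629 195.96602482]
 [  0.           0.           1.        ]] [[ 0.023 -1.     0.001  0.04 ]
 [ 0.966  0.022 -0.258 -0.53 ]
 [ 0.258  0.007  0.966 -0.541]
 [ 0.     0.     0.     1.   ]]
```

View pics/w1.png

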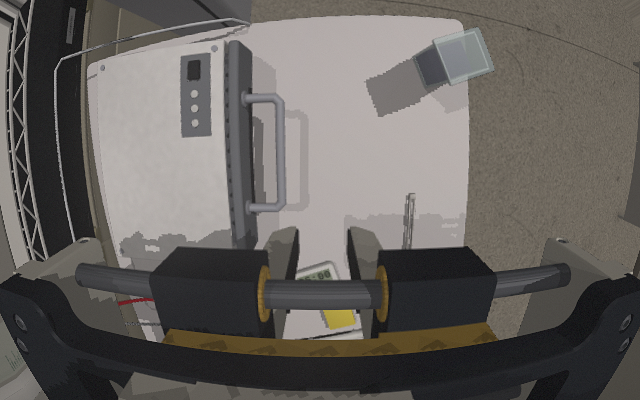

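The wrist view shows the bar at about column 281, rows 105 to 205, with the fingers part-open behind it. I'll check the bar position from this camera.

```bash
cat >> h.py <<'E'
def wpts(p):
    K=np.array(p["camera_matrix"]);D=p["range_z"];v,u=np.mgrid[0:400,0:640]
    a=(u-K[0,2])/K[0,0];b=(v-K[1,2])/K[1,1];th=np.hypot(a,b);k=np.tan(np.minimum(th,1.4))/np.maximum(th,1e-9)
    c=np.stack([a*k*D,-b*k*D,-D,np.ones_like(D)],-1)@np.linalg.inv(np.array(p["world_to_cam"])).T
    c[D<=0]=np.nan
    return c[...,:3]
E
python3 - <<'E'
from h import *
p=r.camera("wrist");c=wpts(p)
q=c[110:200,262:300].reshape(-1,3);b=q[(q[:,2]>.05)&(q[:,2]<.07)]
f=cv2.fitLine(b[:,:2].astype(np.float32),cv2.DIST_HUBER,0,.01,.01).ravel()
print(len(b),b.min(0).round(4),b.max(0).round(4),np.median(b,0).round(4),f,np.degrees(np.arctan(f[1]/f[0])))
q=c[60:240,225:262].reshape(-1,3);g=q[(q[:,2]>.07)&(q[:,2]<.082)]
print("front top",len(g),np.percentile(g,2,0).round(4),np.percentile(g,98,0).round(4))
to(.604,.101,.225,1.23)
E
```

```text
842 [0.5616 0.0941 0.0586] [0.6574 0.1055 0.0661] [0.6094 0.0992 0.0631] [0.9998652  0.01641975 0.59103966 0.09856977] 0.9408247
front top 2307 [0.5226 0.1386 0.071 ] [0.7063 0.156  0.0817]
t 2.72 pos [0.579  0.0551 0.4041] rot [-1.7996e+02  4.0000e-02  1.4700e+00] F [ 0.1 -1.2 -1.5] op 0.302 ff 0.0 -> d [ 0.0263 -0.0451  0.1791] rot [-0.04  0.04  0.24]
```

```bash
python3 -m jog '{"commands":[{"jaw":0.3,"dx":0.026,"dy":-0.045,"dz":0,"rx":0,"ry":0,"rz":0},{"jaw":0.3,"dx":0.026,"dy":-0.045,"dz":0.02,"rx":0,"ry":0,"rz":0},{"jaw":0.3,"dx":0.026,"dy":-0.045,"dz":0.06,"rx":0,"ry":0,"rz":0},{"jaw":0.3,"dx":0.026,"dy":-0.045,"dz":0.09,"rx":0,"ry":0,"rz":0},{"jaw":0.3,"dx":0.026,"dy":-0.045,"dz":0.11,"rx":0,"ry":0,"rz":0}]}'
python3 - <<'E'
from h import *
to(.604,.1,.225,1.26)
p=r.camera("wrist");save(p,"w2.png")
E
```

```text
t: 3.13
eef_pos: [0.602, 0.0968, 0.2913]
tcp_rot: [180.0, 0.2, 1.3]
force: [-0.4, -0.4, 0.4]
opening: 0.297
finger_force: 0.0
t 3.13 pos [0.602  0.0968 0.2913] rot [1.7997e+02 1.7000e-01 1.2700e+00] F [-0.4 -0.4  0.4] op 0.297 ff 0.0 -> d [ 0.0023 -0.0032  0.0663] rot [0.03 0.17 0.01]
```

View pics/w2.png

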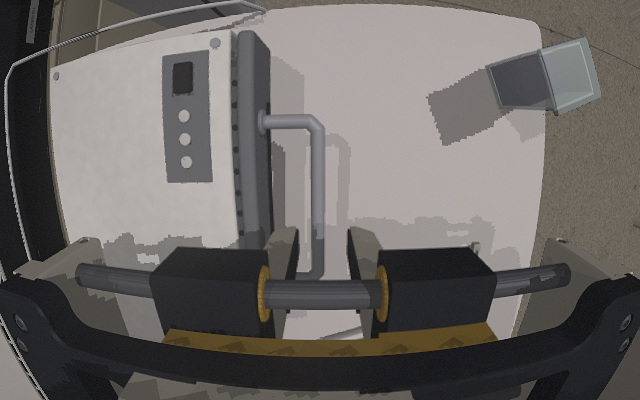

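The bar at column 318 lies between the fingers (299 and 349), so I'll go down and close.

```bash
python3 -m jog '{"commands":[{"jaw":0.3,"dx":0,"dy":0,"dz":0.03,"rx":0,"ry":0,"rz":0},{"jaw":0.3,"dx":0,"dy":0,"dz":0.05,"rx":0,"ry":0,"rz":0},{"jaw":0.3,"dx":0,"dy":0,"dz":0.066,"rx":0,"ry":0,"rz":0},{"jaw":0.3,"dx":0,"dy":0,"dz":0.066,"rx":0,"ry":0,"rz":0},{"jaw":0.3,"dx":0,"dy":0,"dz":0.066,"rx":0,"ry":0,"rz":0}]}'
python3 -m jog '{"commands":[{"jaw":0,"dx":0,"dy":0,"dz":0,"rx":0,"ry":0,"rz":0},{"jaw":0,"dx":0,"dy":0,"dz":0,"rx":0,"ry":0,"rz":0},{"jaw":0,"dx":0,"dy":0,"dz":0,"rx":0,"ry":0,"rz":0},{"jaw":0,"dx":0,"dy":0,"dz":0,"rx":0,"ry":0,"rz":0},{"jaw":0,"dx":0,"dy":0,"dz":0,"rx":0,"ry":0,"rz":0}]}'
python3 -c "from h import *;to(.6067,-.025,.225,1.26)"
```

```text
t: 3.6
eef_pos: [0.6028, 0.0967, 0.2295]
tcp_rot: [180.0, 0.0, 1.2]
force: [0.0, 1.2, 0.3]
opening: 0.299
finger_force: 0.0
t: 4.02
eef_pos: [0.603, 0.0973, 0.2302]
tcp_rot: [-180.0, -0.1, 1.3]
force: [-0.3, 0.8, 6.7]
opening: 0.095
finger_force: 30.0
t 4.02 pos [0.603  0.0973 0.2302] rot [-1.7998e+02 -1.1000e-01  1.2700e+00] F [-0.3  0.8  6.7] op 0.095 ff 30.0 -> d [0.001  0.1223 0.0051] rot [-0.02 -0.11  0.01]
```

```bash
python3 -m jog '{"commands":[{"jaw":0,"dx":0,"dy":0.005,"dz":0,"rx":0,"ry":0,"rz":0},{"jaw":0,"dx":0,"dy":0.015,"dz":0,"rx":0,"ry":0,"rz":0},{"jaw":0,"dx":0,"dy":0.027,"dz":0,"rx":0,"ry":0,"rz":0},{"jaw":0,"dx":0,"dy":0.039,"dz":0,"rx":0,"ry":0,"rz":0},{"jaw":0,"dx":0,"dy":0.05,"dz":0,"rx":0,"ry":0,"rz":0}]}'
python3 -m jog '{"commands":[{"jaw":0,"dx":0,"dy":0.012,"dz":0,"rx":0,"ry":0,"rz":0},{"jaw":0,"dx":0,"dy":0.024,"dz":0,"rx":0,"ry":0,"rz":0},{"jaw":0,"dx":0,"dy":0.036,"dz":0,"rx":0,"ry":0,"rz":0},{"jaw":0,"dx":0,"dy":0.046,"dz":0,"rx":0,"ry":0,"rz":0},{"jaw":0,"dx":0,"dy":0.055,"dz":0,"rx":0,"ry":0,"rz":0}]}'
python3 -m jog '{"commands":[{"jaw":0,"dx":0,"dy":0.006,"dz":0,"rx":0,"ry":0,"rz":0},{"jaw":0,"dx":0,"dy":0.011,"dz":0,"rx":0,"ry":0,"rz":0},{"jaw":0,"dx":0,"dy":0.015,"dz":0,"rx":0,"ry":0,"rz":0},{"jaw":0,"dx":0,"dy":0.018,"dz":0,"rx":0,"ry":0,"rz":0},{"jaw":0,"dx":0,"dy":0.02,"dz":0,"rx":0,"ry":0,"rz":0}]}'
python3 -c "from h import *;to(.6067,-.025,.225,1.26)"
```

```text
t: 4.43
eef_pos: [0.6041, 0.0469, 0.2302]
tcp_rot: [-180.0, -0.1, 1.3]
force: [-1.2, 3.9, 8.4]
opening: 0.092
finger_force: 30.0
t: 4.85
eef_pos: [0.6052, -0.0083, 0.2302]
tcp_rot: [-180.0, -0.1, 1.3]
force: [-2.0, 3.8, 8.5]
opening: 0.097
finger_force: 30.0
t: 5.27
eef_pos: [0.6056, -0.0247, 0.2301]
tcp_rot: [-179.4, -0.1, 1.3]
force: [-3.4, 56.7, 10.0]
opening: 0.094
finger_force: 30.0
t 5.27 pos [ 0.6056 -0.0247  0.2301] rot [-1.7943e+02 -7.0000e-02  1.2900e+00] F [-3.4 56.7 10. ] op 0.094 ff 30.0 -> d [0.0011 0.0004 0.0051] rot [-0.57 -0.07  0.03]
```

```bash
python3 -m jog '{"commands":[{"jaw":0,"dx":0,"dy":-0.002,"dz":0,"rx":0,"ry":0,"rz":0},{"jaw":0,"dx":0,"dy":-0.003,"dz":0,"rx":0,"ry":0,"rz":0},{"jaw":0.3,"dx":0,"dy":-0.003,"dz":0,"rx":0,"ry":0,"rz":0},{"jaw":0.3,"dx":0,"dy":-0.003,"dz":0,"rx":0,"ry":0,"rz":0},{"jaw":0.3,"dx":0,"dy":-0.003,"dz":0,"rx":0,"ry":0,"rz":0}]}'
python3 -m jog '{"commands":[{"jaw":0.3,"dx":0,"dy":0,"dz":-0.02,"rx":0,"ry":0,"rz":0},{"jaw":0.3,"dx":0,"dy":0,"dz":-0.06,"rx":0,"ry":0,"rz":0},{"jaw":0.3,"dx":0,"dy":0,"dz":-0.1,"rx":0,"ry":0,"rz":0},{"jaw":0.3,"dx":-0.03,"dy":0.02,"dz":-0.14,"rx":0,"ry":0,"rz":0},{"jaw":0.3,"dx":-0.06,"dy":0.03,"dz":-0.16,"rx":0,"ry":0,"rz":0}]}'
python3 - <<'E'
from h import *
to(.486,-.0633,.3,2.84)
p=r.camera("wrist");save(p,"w3.png");np.savez("w3.npz",c=wpts(p))
for o in r.cut_out(p,"scissors")[:3]: print("w",o["confidence"],o["box"])
for o in r.cut_out(p,"forceps")[:3]: print("wf",o["confidence"],o["box"])
p=r.camera("top");save(p,"t3.png",(200,100,440,280),3.3)
for o in r.cut_out(p,"scissors")[:3]: print("t",o["confidence"],o["box"])
E
```

```text
t: 5.68
eef_pos: [0.6054, -0.0248, 0.229]
tcp_rot: [180.0, -0.0, 1.3]
force: [0.1, -1.2, 0.4]
opening: 0.265
finger_force: 0.0
t: 6.1
eef_pos: [0.5517, -0.0542, 0.387]
tcp_rot: [180.0, -0.1, 1.3]
force: [-0.8, 0.0, 0.4]
opening: 0.299
finger_force: 0.0
t 6.1 pos [ 0.5517 -0.0542  0.387 ] rot [ 1.7996e+02 -1.0000e-01  1.3000e+00] F [-0.8  0.   0.4] op 0.299 ff 0.0 -> d [-0.0661  0.0076  0.0869] rot [ 0.04 -0.1  -1.54]
w 0.71 [142.7, 50.1, 212.0, 207.9]
wf 0.57 [324.5, 171.8, 341.4, 272.5]
t 0.95 [279.8, 138.0, 316.2, 212.9]
```

View pics/w3.png

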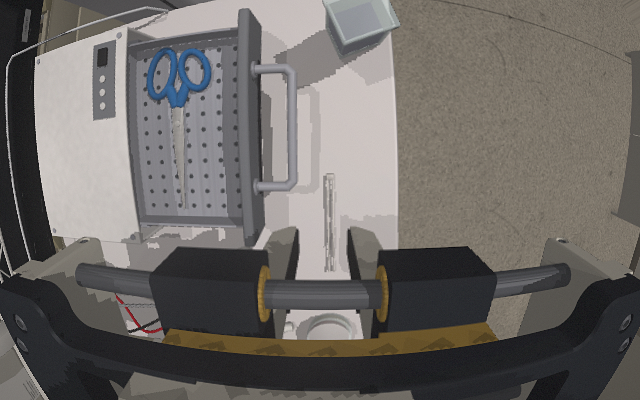

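The drawer is out. The scissors lie at about (180, 125) with blades down to (183, 207) and loops at the far end. The free floor strip is at columns 190 to 238, and the forceps are at (330, 220).

Run:
```python
from h import *
c=np.load("w3.npz")["c"]
p=r.camera("top");K=np.array(p["camera_matrix"])
def line(X,n):
    f=cv2.fitLine(X[:,:2].astype(np.float32),cv2.DIST_HUBER,0,.01,.01).ravel();print(n,len(X),"dir",round(np.degrees(np.arctan(f[1]/f[0])),2),"med",np.nanmedian(X,0).round(4),"min",np.percentile(X,1,0).round(4),"max",np.percentile(X,99,0).round(4));return f
# case frame: origin handle; a = along bar (world x), b = perpendicular (world y)
th=np.radians(1.23);Rm=np.array([[np.cos(th),np.sin(th)],[-np.sin(th),np.cos(th)]])
H=np.array([.604,-.0245]) 
q=c[40:235,120:262].reshape(-1,3);q=q[~np.isnan(q[:,0])]
ab=(q[:,:2]-H)@Rm.T
print("expected: inner front floor edge b=55, back b=202; tray a +-106 (mm)")
# scissors from networks, top and wrist
for name in("top","wrist"):
    P=p if name=="top" else r.camera("wrist")
    o=r.cut_out(P,"scissors")
    if not o: continue
    X=pts(P,o[0]["region"]) if name=="top" else wpts(P)[o[0]["region"]]
    X=X[~np.isnan(X[:,0])];s=(X[:,:2]-H)@Rm.T*1000
    for a0 in range(-110,110,20):
        m=(s[:,0]>=a0)&(s[:,0]<a0+20)
        if m.sum()>3: print(name,a0,m.sum(),"b",np.percentile(s[m,1],[3,50,97]).round(1),"z",np.median(X[m,2]).round(4))
    if name=="wrist":
        of=[x for x in r.cut_out(P,"forceps")]
        for x in of[:2]:
            Y=wpts(P)[x["region"]];Y=Y[(Y[:,2]>-.01)&(Y[:,2]<.02)];line(Y,"forceps %.2f"%x["confidence"])
# profile across at a=-60..20: z vs b
m=(ab[:,0]>-.09)&(ab[:,0]<-.0)
for b0 in range(-10,210,10):
    k=m&(ab[:,1]*1000>=b0)&(ab[:,1]*1000<b0+10)
    if k.sum()>3: print("b",b0,"z",np.percentile(q[k,2],[5,50,95]).round(3),end=" | ")
```

```text
expected: inner front floor edge b=55, back b=202; tray a +-106 (mm)
top -90 25 b [137.7 140.3 143.2] z 0.0258
top -70 36 b [136.9 140.5 144.2] z 0.0268
top -50 48 b [134.2 140.7 145.5] z 0.028
top -30 54 b [135.3 141.9 147.1] z 0.0286
top -10 55 b [134.6 141.4 148.3] z 0.028
top 10 66 b [131.5 139.6 147.7] z 0.0279
top 30 102 b [128.3 142.2 171.5] z 0.0296
top 50 198 b [ 99.8 133.4 178.3] z 0.0303
top 70 152 b [ 98.2 136.1 179.4] z 0.0299
top 90 124 b [110.3 145.7 172.9] z 0.0297
b 30 z [0.026 0.063 0.068] | b 40 z [0.028 0.074 0.078] | b 50 z [0.074 0.076 0.078] | b 60 z [0.021 0.022 0.023] | b 70 z [0.021 0.022 0.023] | b 80 z [0.021 0.022 0.023] | b 90 z [0.021 0.022 0.023] | b 100 z [0.021 0.022 0.023] | b 110 z [0.021 0.022 0.023] | b 120 z [0.021 0.022 0.023] | b 130 z [0.021 0.022 0.029] | b 140 z [0.021 0.027 0.029] | b 150 z [0.02  0.022 0.023] | b 160 z [0.021 0.022 0.023] | b 170 z [0.021 0.022 0.083] | b 180 z [0.021 0.082 0.084] | b 190 z [0.021 0.022 0.083] | b 200 z [0.021 0.032 0.044] |
```

Run:
```python
from h import *
c=np.load("w3.npz")["c"]
def line(X,n):
    f=cv2.fitLine(X[:,:2].astype(np.float32),cv2.DIST_HUBER,0,.01,.01).ravel();print(n,len(X),"dir",round(np.degrees(np.arctan(f[1]/f[0])),2),"mean",X.mean(0).round(4),"min",np.percentile(X,1,0).round(4),"max",np.percentile(X,99,0).round(4))
img=cv2.imread("pics/w3.png").astype(int).mean(2)
t=c[160:280,318:348].reshape(-1,3);t=t[~np.isnan(t[:,0])];z0=np.median(t[:,2]);print("table z",z0)
line(t[(t[:,2]>z0+.004)&(t[:,2]<z0+.015)],"forceps w3")
th=np.radians(1.23);Rm=np.array([[np.cos(th),np.sin(th)],[-np.sin(th),np.cos(th)]]);H=np.array([.6067,-.0252])
q=c[5:245,100:300].reshape(-1,3);q=q[~np.isnan(q[:,0])];ab=(q[:,:2]-H)@Rm.T*1000
k=(q[:,2]>.045)&(q[:,2]<.057)&(ab[:,1]>80)&(ab[:,1]<150)
print("side walls a:",np.percentile(ab[k&(ab[:,0]<0),0],[3,50,97]).round(1),np.percentile(ab[k&(ab[:,0]>0),0],[3,50,97]).round(1))
k=(q[:,2]>.072)&(q[:,2]<.08)&(abs(ab[:,0])<110)&(ab[:,1]>20)&(ab[:,1]<90);print("front top b",np.percentile(ab[k,1],[2,50,98]).round(1), "a",np.percentile(ab[(q[:,2]>.072)&(q[:,2]<.08)&(ab[:,1]>38)&(ab[:,1]<54),0],[1,99]).round(1))
k=(q[:,2]>.018)&(q[:,2]<.025)&(abs(ab[:,0])<60)&(ab[:,1]>40)&(ab[:,1]<120);print("floor b min",np.percentile(ab[k,1],[1,5]).round(1))
k=(q[:,2]>.055)&(q[:,2]<.067)&(abs(ab[:,0])<40)&(ab[:,1]>-20)&(ab[:,1]<20);print("bar b",np.percentile(ab[k,1],[2,50,98]).round(1))
u=np.array([np.cos(th),np.sin(th)]);n=np.array([-np.sin(th),np.cos(th)]);print("target",H-.034*u+.088*n)
to(.4875,-.0633,.19,2.84)
```

```text
table z 0.0011374592657636962
forceps w3 297 dir 2.96 mean [ 0.5008 -0.0662  0.0081] min [ 0.4272 -0.0731  0.0062] max [ 0.5557 -0.0607  0.01  ]
side walls a: [-102.5 -100.6  -99.6] [111.2 112.2 114.1]
front top b [41.7 46.9 53.3] a [-110.1  123.6]
floor b min [40.9 69.5]
bar b [-3.4  1.2  6.3]
target [0.57081883 0.06204988]
t 6.55 pos [ 0.5521 -0.0536  0.3829] rot [-1.7998e+02  1.3000e-01  1.2800e+00] F [-0.2 -0.1  0.6] op 0.303 ff 0.0 -> d [-0.0644  0.0084  0.1931] rot [-0.03  0.12 -1.56]
```

```bash
python3 -m jog '{"commands":[{"jaw":0.3,"dx":-0.035,"dy":0.006,"dz":0.02,"rx":0,"ry":0,"rz":-1.6},{"jaw":0.3,"dx":-0.063,"dy":0.0116,"dz":0.045,"rx":0,"ry":0,"rz":-1.6},{"jaw":0.3,"dx":-0.063,"dy":0.0116,"dz":0.08,"rx":0,"ry":0,"rz":-1.6},{"jaw":0.3,"dx":-0.063,"dy":0.0116,"dz":0.115,"rx":0,"ry":0,"rz":-1.6},{"jaw":0.3,"dx":-0.063,"dy":0.0116,"dz":0.14,"rx":0,"ry":0,"rz":-1.6}]}'
python3 -m jog '{"commands":[{"jaw":0.3,"dx":0,"dy":0,"dz":0.02,"rx":0,"ry":0,"rz":0},{"jaw":0.3,"dx":0,"dy":0,"dz":0.035,"rx":0,"ry":0,"rz":0},{"jaw":0.3,"dx":0,"dy":0,"dz":0.043,"rx":0,"ry":0,"rz":0},{"jaw":0.3,"dx":0,"dy":0,"dz":0.043,"rx":0,"ry":0,"rz":0},{"jaw":0.3,"dx":0,"dy":0,"dz":0.043,"rx":0,"ry":0,"rz":0}]}'
python3 -c "
from h import *
to(.489,-.0665,.188,2.9)
p=r.camera('wrist');save(p,'w4.png',(220,150,420,330),4)"
```

```text
t: 6.97
eef_pos: [0.488, -0.0666, 0.241]
tcp_rot: [-180.0, 0.1, 2.9]
force: [-0.3, 0.5, -0.9]
opening: 0.301
finger_force: 0.0
t: 7.38
eef_pos: [0.4891, -0.0667, 0.2014]
tcp_rot: [-180.0, 0.0, 2.9]
force: [0.0, -0.0, -0.4]
opening: 0.297
finger_force: 0.0
t 7.38 pos [ 0.4891 -0.0667  0.2014] rot [-1.7999e+02  4.0000e-02  2.8800e+00] F [ 0.  -0.  -0.4] op 0.297 ff 0.0 -> d [-0.0001 -0.0002  0.0134] rot [-0.01  0.04 -0.02]
```

View pics/w4.png

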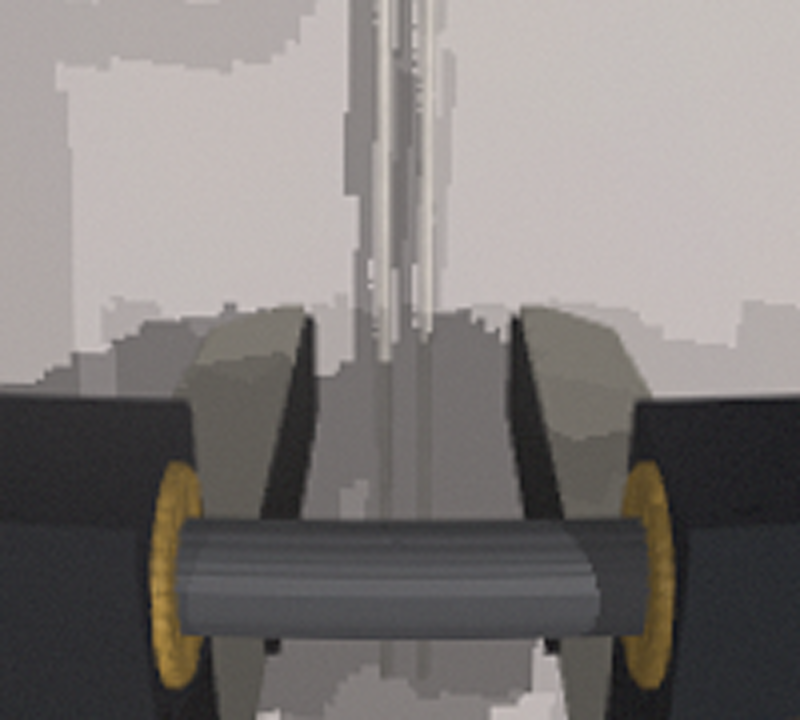

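The forceps are centred between the fingers and parallel to them, so I'll descend and grip.

```bash
python3 -m jog '{"commands":[{"jaw":0.3,"dx":0,"dy":0,"dz":0.007,"rx":0,"ry":0,"rz":0},{"jaw":0.3,"dx":0,"dy":0,"dz":0.0135,"rx":0,"ry":0,"rz":0},{"jaw":0.3,"dx":0,"dy":0,"dz":0.0135,"rx":0,"ry":0,"rz":0},{"jaw":0.1,"dx":0,"dy":0,"dz":0.0135,"rx":0,"ry":0,"rz":0},{"jaw":0,"dx":0,"dy":0,"dz":0.0135,"rx":0,"ry":0,"rz":0}]}'
python3 -m jog '{"commands":[{"jaw":0,"dx":0,"dy":0,"dz":0,"rx":0,"ry":0,"rz":0},{"jaw":0,"dx":0,"dy":0,"dz":0,"rx":0,"ry":0,"rz":0},{"jaw":0,"dx":0,"dy":0,"dz":0,"rx":0,"ry":0,"rz":0},{"jaw":0,"dx":0,"dy":0,"dz":0,"rx":0,"ry":0,"rz":0},{"jaw":0,"dx":0,"dy":0,"dz":0,"rx":0,"ry":0,"rz":0}]}'
python3 -c "
from h import *
to(.5746,.0621,.34,1.23)"
```

```text
t: 7.85
eef_pos: [0.4889, -0.0668, 0.188]
tcp_rot: [180.0, -0.0, 2.9]
force: [0.8, -0.5, -0.3]
opening: 0.204
finger_force: 0.0
t: 8.27
eef_pos: [0.4889, -0.0668, 0.1881]
tcp_rot: [180.0, -0.0, 2.9]
force: [-0.6, -0.3, 3.6]
opening: 0.085
finger_force: 30.0
t 8.27 pos [ 0.4889 -0.0668  0.1881] rot [ 1.7999e+02 -2.0000e-02  2.8600e+00] F [-0.6 -0.3  3.6] op 0.085 ff 30.0 -> d [ 0.0921 -0.1245 -0.1518] rot [ 0.01 -0.02  1.63]
```

```bash
python3 -m jog '{"commands":[{"jaw":0,"dx":0,"dy":0,"dz":-0.01,"rx":0,"ry":0,"rz":0},{"jaw":0,"dx":0,"dy":0,"dz":-0.03,"rx":0,"ry":0,"rz":0},{"jaw":0,"dx":0,"dy":0,"dz":-0.06,"rx":0,"ry":0,"rz":0},{"jaw":0,"dx":0,"dy":0,"dz":-0.09,"rx":0,"ry":0,"rz":0},{"jaw":0,"dx":0,"dy":0,"dz":-0.11,"rx":0,"ry":0,"rz":0}]}'
python3 -m jog '{"commands":[{"jaw":0,"dx":0.015,"dy":-0.02,"dz":0,"rx":0,"ry":0,"rz":0.5},{"jaw":0,"dx":0.035,"dy":-0.047,"dz":0,"rx":0,"ry":0,"rz":1.6},{"jaw":0,"dx":0.057,"dy":-0.077,"dz":0,"rx":0,"ry":0,"rz":1.6},{"jaw":0,"dx":0.077,"dy":-0.105,"dz":0,"rx":0,"ry":0,"rz":1.6},{"jaw":0,"dx":0.092,"dy":-0.1245,"dz":0,"rx":0,"ry":0,"rz":1.6}]}'
python3 - <<'E'
from h import *
to(.5746,.0621,.21,1.23)
p=r.camera("wrist");save(p,"w5.png",(60,0,460,300),2)
p=r.camera("top")
import json
H=np.array([.6085,-.0252]);th=np.radians(1.23);Rm=np.array([[np.cos(th),np.sin(th)],[-np.sin(th),np.cos(th)]])
o=r.cut_out(p,"scissors");print([(round(x["confidence"],2),x["box"]) for x in o])
E
```

```text
t: 8.68
eef_pos: [0.4888, -0.0668, 0.3014]
tcp_rot: [180.0, -0.1, 2.9]
force: [-0.4, 0.1, 0.3]
opening: 0.085
finger_force: 30.0
t: 9.1
eef_pos: [0.5754, 0.0644, 0.2986]
tcp_rot: [-180.0, -0.0, 1.3]
force: [0.4, -0.4, 0.3]
opening: 0.085
finger_force: 30.0
t 9.1 pos [0.5754 0.0644 0.2986] rot [-1.7998e+02 -3.0000e-02  1.3000e+00] F [ 0.4 -0.4  0.3] op 0.085 ff 30.0 -> d [-0.0009  0.0023  0.0886] rot [-0.02 -0.03  0.07]
[]
```

View pics/w5.png

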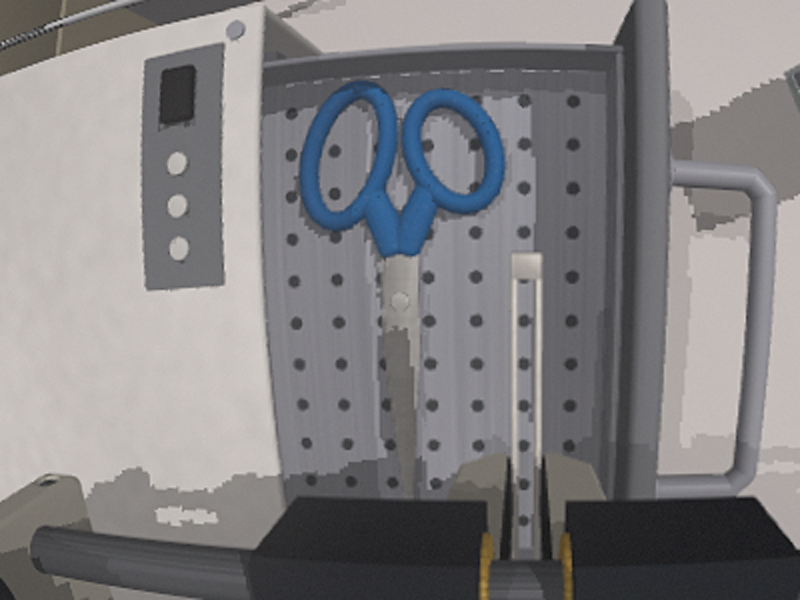

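The forceps hang straight over the free strip at about (527, 400), clear of the blades at (405, 350), the loops and the front. I'll lower them gently.

```bash
python3 -m jog '{"commands":[{"jaw":0,"dx":0.002,"dy":-0.0015,"dz":0.02,"rx":0,"ry":0,"rz":0},{"jaw":0,"dx":0.002,"dy":-0.0015,"dz":0.04,"rx":0,"ry":0,"rz":0},{"jaw":0,"dx":0.002,"dy":-0.0015,"dz":0.06,"rx":0,"ry":0,"rz":0},{"jaw":0,"dx":0.002,"dy":-0.0015,"dz":0.075,"rx":0,"ry":0,"rz":0},{"jaw":0,"dx":0.002,"dy":-0.0015,"dz":0.081,"rx":0,"ry":0,"rz":0}]}'
python3 -m jog '{"commands":[{"jaw":0,"dx":0,"dy":0,"dz":0.001,"rx":0,"ry":0,"rz":0},{"jaw":0,"dx":0,"dy":0,"dz":0.002,"rx":0,"ry":0,"rz":0},{"jaw":0,"dx":0,"dy":0,"dz":0.003,"rx":0,"ry":0,"rz":0},{"jaw":0,"dx":0,"dy":0,"dz":0.003,"rx":0,"ry":0,"rz":0},{"jaw":0,"dx":0,"dy":0,"dz":0.003,"rx":0,"ry":0,"rz":0}]}'
python3 -c "
from h import *
to(.577,.066,.2095,1.23)"
```

```text
t: 9.67
eef_pos: [0.5755, 0.0628, 0.215]
tcp_rot: [180.0, 0.2, 1.2]
force: [0.0, -0.0, -1.1]
opening: 0.088
finger_force: 30.0
t: 10.08
eef_pos: [0.5766, 0.0637, 0.2147]
tcp_rot: [-180.0, -0.1, 1.3]
force: [0.1, 0.3, -1.4]
opening: 0.084
finger_force: 30.0
t 10.08 pos [0.5766 0.0637 0.2147] rot [-1.80e+02 -7.00e-02  1.26e+00] F [ 0.1  0.3 -1.4] op 0.084 ff 30.0 -> d [ 0.0004 -0.0023  0.0052] rot [-0.   -0.07  0.03]
```

```bash
python3 -m jog '{"commands":[{"jaw":0,"dx":0,"dy":-0.002,"dz":0.001,"rx":0,"ry":0,"rz":0},{"jaw":0,"dx":0,"dy":-0.002,"dz":0.002,"rx":0,"ry":0,"rz":0},{"jaw":0,"dx":0,"dy":-0.002,"dz":0.003,"rx":0,"ry":0,"rz":0},{"jaw":0,"dx":0,"dy":-0.002,"dz":0.004,"rx":0,"ry":0,"rz":0},{"jaw":0,"dx":0,"dy":-0.002,"dz":0.004,"rx":0,"ry":0,"rz":0}]}'
python3 -m jog '{"commands":[{"jaw":0,"dx":0,"dy":0,"dz":0.0005,"rx":0,"ry":0,"rz":0},{"jaw":0,"dx":0,"dy":0,"dz":0.001,"rx":0,"ry":0,"rz":0},{"jaw":0,"dx":0,"dy":0,"dz":0.001,"rx":0,"ry":0,"rz":0},{"jaw":0,"dx":0,"dy":0,"dz":0.001,"rx":0,"ry":0,"rz":0},{"jaw":0,"dx":0,"dy":0,"dz":0.001,"rx":0,"ry":0,"rz":0}]}'
python3 -c "
from h import *
to(.577,.066,.2095,1.23)"
```

```text
t: 10.5
eef_pos: [0.5764, 0.0657, 0.2096]
tcp_rot: [180.0, 0.0, 1.3]
force: [0.4, 0.2, -0.3]
opening: 0.083
finger_force: 30.0
t: 10.92
eef_pos: [0.5765, 0.0657, 0.2091]
tcp_rot: [-180.0, -0.0, 1.3]
force: [-2.4, -0.2, 5.5]
opening: 0.085
finger_force: 30.0
t 10.92 pos [0.5765 0.0657 0.2091] rot [-1.80e+02 -1.00e-02  1.26e+00] F [-2.4 -0.2  5.5] op 0.085 ff 30.0 -> d [ 0.0006 -0.0003 -0.0004] rot [-0.   -0.01  0.03]
```

Contact is at 5.5 N with the forceps at floor height, so I'll release and lift off.

```bash
python3 -m jog '{"commands":[{"jaw":0.18,"dx":0,"dy":0,"dz":0,"rx":0,"ry":0,"rz":0},{"jaw":0.18,"dx":0,"dy":0,"dz":0,"rx":0,"ry":0,"rz":0},{"jaw":0.18,"dx":0,"dy":0,"dz":0,"rx":0,"ry":0,"rz":0},{"jaw":0.18,"dx":0,"dy":0,"dz":0,"rx":0,"ry":0,"rz":0},{"jaw":0.18,"dx":0,"dy":0,"dz":-0.004,"rx":0,"ry":0,"rz":0}]}'
python3 -m jog '{"commands":[{"jaw":0.18,"dx":0,"dy":0,"dz":-0.015,"rx":0,"ry":0,"rz":0},{"jaw":0.18,"dx":0,"dy":0,"dz":-0.045,"rx":0,"ry":0,"rz":0},{"jaw":0.18,"dx":0,"dy":0,"dz":-0.085,"rx":0,"ry":0,"rz":0},{"jaw":0.25,"dx":0,"dy":0.01,"dz":-0.12,"rx":0,"ry":0,"rz":0},{"jaw":0.3,"dx":0,"dy":0.03,"dz":-0.14,"rx":0,"ry":0,"rz":0}]}'
python3 -m jog '{"commands":[{"jaw":0.3,"dx":-0.02,"dy":0.035,"dz":0,"rx":0,"ry":0,"rz":0},{"jaw":0.3,"dx":-0.03,"dy":0.06,"dz":0,"rx":0,"ry":0,"rz":0},{"jaw":0.3,"dx":-0.03,"dy":0.06,"dz":0,"rx":0,"ry":0,"rz":0},{"jaw":0.3,"dx":-0.03,"dy":0.06,"dz":0,"rx":0,"ry":0,"rz":0},{"jaw":0.3,"dx":-0.03,"dy":0.06,"dz":0,"rx":0,"ry":0,"rz":0}]}'
python3 - <<'E'
from h import *
to(.606,-.0252,.229,1.26)
p=r.camera("wrist");save(p,"w6.png",(60,0,460,300),2);c=wpts(p)
q=c[60:230,220:330].reshape(-1,3);b=q[(q[:,2]>.056)&(q[:,2]<.067)];b=b[b[:,1]<.0];b=b[b[:,1]>-.05]
print("bar",len(b),np.percentile(b,[2,50,98],axis=0).round(4))
for o in r.cut_out(p,"forceps")[:2]:
    Y=c[o["region"]];print(round(o["confidence"],2),o["box"],np.nanpercentile(Y,[2,50,98],axis=0).round(4))
E
```

```text
t: 11.33
eef_pos: [0.5762, 0.0657, 0.2122]
tcp_rot: [180.0, 0.1, 1.3]
force: [0.0, -0.1, -0.2]
opening: 0.181
finger_force: 0.0
t: 11.75
eef_pos: [0.5771, 0.0366, 0.3576]
tcp_rot: [-180.0, -0.2, 1.4]
force: [1.0, -0.3, 0.5]
opening: 0.269
finger_force: 0.0
t: 12.17
eef_pos: [0.5485, -0.0248, 0.3531]
tcp_rot: [-180.0, -0.0, 1.2]
force: [-0.8, -0.1, -0.3]
opening: 0.299
finger_force: 0.0
t 12.17 pos [ 0.5485 -0.0248  0.3531] rot [-1.7999e+02 -2.0000e-02  1.2400e+00] F [-0.8 -0.1 -0.3] op 0.299 ff 0.0 -> d [0.0574 0.0017 0.1241] rot [-0.01 -0.02 -0.02]
bar 1836 [[ 0.5504 -0.0284  0.0596]
 [ 0.6084 -0.0222  0.0631]
 [ 0.6688 -0.0025  0.0651]]
0.74 [116.4, 294.3, 155.2, 314.3] [[0.3519 0.2136 0.0005]
 [0.3652 0.2442 0.0055]
 [0.3752 0.2812 0.0086]]
0.73 [228.0, 94.2, 246.8, 216.3] [[0.5195 0.0592 0.0209]
 [0.5849 0.0648 0.0277]
 [0.6409 0.0702 0.03  ]]
```

View pics/w6.png

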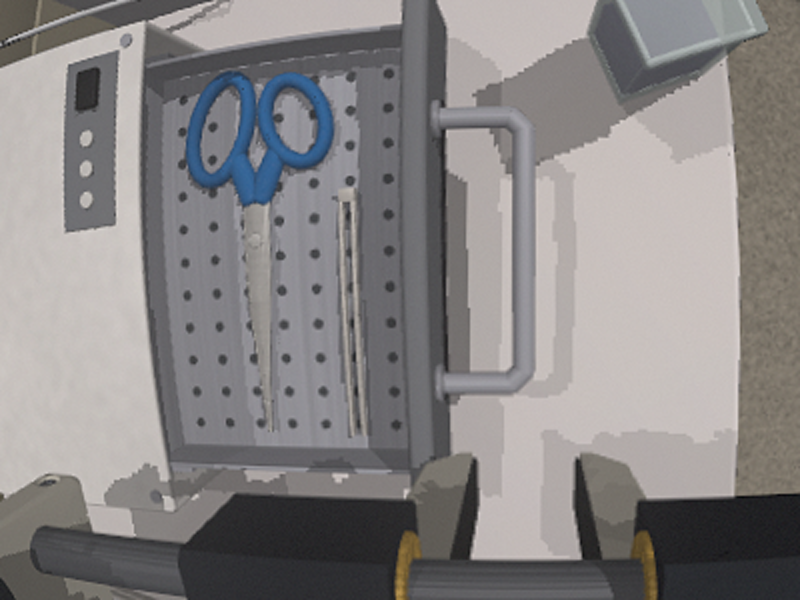

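The forceps lie flat at about (352, 310), beside the blades at (258, 310). They are inside the tray and clear of the scissors. Now I'll regrip the handle.

```bash
python3 -m jog '{"commands":[{"jaw":0.3,"dx":0.035,"dy":0,"dz":0.01,"rx":0,"ry":0,"rz":0},{"jaw":0.3,"dx":0.058,"dy":0,"dz":0.03,"rx":0,"ry":0,"rz":0},{"jaw":0.3,"dx":0.058,"dy":0,"dz":0.06,"rx":0,"ry":0,"rz":0},{"jaw":0.3,"dx":0.058,"dy":0,"dz":0.085,"rx":0,"ry":0,"rz":0},{"jaw":0.3,"dx":0.058,"dy":0,"dz":0.1,"rx":0,"ry":0,"rz":0}]}'
python3 -m jog '{"commands":[{"jaw":0.3,"dx":0,"dy":0,"dz":0.012,"rx":0,"ry":0,"rz":0},{"jaw":0.3,"dx":0,"dy":0,"dz":0.024,"rx":0,"ry":0,"rz":0},{"jaw":0.3,"dx":0,"dy":0,"dz":0.024,"rx":0,"ry":0,"rz":0},{"jaw":0.1,"dx":0,"dy":0,"dz":0.024,"rx":0,"ry":0,"rz":0},{"jaw":0.05,"dx":0,"dy":0,"dz":0.024,"rx":0,"ry":0,"rz":0}]}'
python3 -m jog '{"commands":[{"jaw":0,"dx":0,"dy":0,"dz":0,"rx":0,"ry":0,"rz":0},{"jaw":0,"dx":0,"dy":0,"dz":0,"rx":0,"ry":0,"rz":0},{"jaw":0,"dx":0,"dy":0,"dz":0,"rx":0,"ry":0,"rz":0},{"jaw":0,"dx":0,"dy":0,"dz":0,"rx":0,"ry":0,"rz":0},{"jaw":0,"dx":0,"dy":0,"dz":0,"rx":0,"ry":0,"rz":0}]}'
python3 -c "
from h import *
to(.6034,.0998,.23,1.26)"
```

```text
t: 12.68
eef_pos: [0.6064, -0.0226, 0.2493]
tcp_rot: [-180.0, 0.2, 1.3]
force: [0.9, -0.3, -1.0]
opening: 0.298
finger_force: 0.0
t: 13.1
eef_pos: [0.6067, -0.0236, 0.2301]
tcp_rot: [180.0, -0.1, 1.3]
force: [0.7, -0.3, -0.3]
opening: 0.203
finger_force: 0.0
t: 13.52
eef_pos: [0.6067, -0.0228, 0.2301]
tcp_rot: [-179.9, -0.1, 1.3]
force: [-0.0, 9.8, 2.3]
opening: 0.095
finger_force: 30.0
t 13.52 pos [ 0.6067 -0.0228  0.2301] rot [-1.7988e+02 -1.1000e-01  1.2800e+00] F [-0.   9.8  2.3] op 0.095 ff 30.0 -> d [-0.0005 -0.1227  0.0004] rot [-0.12 -0.11  0.02]
```

```bash
python3 -m jog '{"commands":[{"jaw":0,"dx":0,"dy":-0.002,"dz":0,"rx":0,"ry":0,"rz":0},{"jaw":0,"dx":0,"dy":-0.005,"dz":0,"rx":0,"ry":0,"rz":0},{"jaw":0,"dx":0,"dy":-0.010,"dz":0,"rx":0,"ry":0,"rz":0},{"jaw":0,"dx":0,"dy":-0.016,"dz":0,"rx":0,"ry":0,"rz":0},{"jaw":0,"dx":0,"dy":-0.022,"dz":0,"rx":0,"ry":0,"rz":0}]}' | sed -n 2p
python3 -m jog '{"commands":[{"jaw":0,"dx":0,"dy":-0.006,"dz":0,"rx":0,"ry":0,"rz":0},{"jaw":0,"dx":0,"dy":-0.012,"dz":0,"rx":0,"ry":0,"rz":0},{"jaw":0,"dx":0,"dy":-0.018,"dz":0,"rx":0,"ry":0,"rz":0},{"jaw":0,"dx":0,"dy":-0.024,"dz":0,"rx":0,"ry":0,"rz":0},{"jaw":0,"dx":0,"dy":-0.030,"dz":0,"rx":0,"ry":0,"rz":0}]}' | sed -n 2,4p
python3 -m jog '{"commands":[{"jaw":0,"dx":0,"dy":-0.006,"dz":0,"rx":0,"ry":0,"rz":0},{"jaw":0,"dx":0,"dy":-0.012,"dz":0,"rx":0,"ry":0,"rz":0},{"jaw":0,"dx":0,"dy":-0.018,"dz":0,"rx":0,"ry":0,"rz":0},{"jaw":0,"dx":0,"dy":-0.024,"dz":0,"rx":0,"ry":0,"rz":0},{"jaw":0,"dx":0,"dy":-0.030,"dz":0,"rx":0,"ry":0,"rz":0}]}' | sed -n 2,4p
python3 -m jog '{"commands":[{"jaw":0,"dx":0,"dy":-0.006,"dz":0,"rx":0,"ry":0,"rz":0},{"jaw":0,"dx":0,"dy":-0.012,"dz":0,"rx":0,"ry":0,"rz":0},{"jaw":0,"dx":0,"dy":-0.017,"dz":0,"rx":0,"ry":0,"rz":0},{"jaw":0,"dx":0,"dy":-0.021,"dz":0,"rx":0,"ry":0,"rz":0},{"jaw":0,"dx":0,"dy":-0.024,"dz":0,"rx":0,"ry":0,"rz":0}]}' | sed -n 2,4p
python3 -m jog '{"commands":[{"jaw":0,"dx":0,"dy":-0.002,"dz":0,"rx":0,"ry":0,"rz":0},{"jaw":0,"dx":0,"dy":-0.004,"dz":0,"rx":0,"ry":0,"rz":0},{"jaw":0,"dx":0,"dy":-0.006,"dz":0,"rx":0,"ry":0,"rz":0},{"jaw":0,"dx":0,"dy":-0.008,"dz":0,"rx":0,"ry":0,"rz":0},{"jaw":0,"dx":0,"dy":-0.010,"dz":0,"rx":0,"ry":0,"rz":0}]}' | sed -n 2,4p
python3 -c "
from h import *
to(.6034,.0998,.23,1.26)"
```

```text
eef_pos: [0.6062, -0.0016, 0.2301]
eef_pos: [0.6056, 0.0285, 0.2301]
tcp_rot: [180.0, -0.1, 1.3]
force: [1.9, -1.8, 6.2]
eef_pos: [0.605, 0.0585, 0.2301]
tcp_rot: [180.0, -0.1, 1.2]
force: [2.0, -3.6, 6.1]
eef_pos: [0.6044, 0.0826, 0.2301]
tcp_rot: [180.0, -0.1, 1.3]
force: [1.5, -2.2, 5.4]
eef_pos: [0.6042, 0.0923, 0.2301]
tcp_rot: [180.0, -0.1, 1.3]
force: [2.4, -3.5, 6.0]
t 15.6 pos [0.6042 0.0923 0.2301] rot [ 1.7998e+02 -1.3000e-01  1.2500e+00] F [ 2.4 -3.5  6. ] op 0.093 ff 30.0 -> d [-0.0007 -0.0075  0.0001] rot [ 0.02 -0.13 -0.01]
```

```bash
python3 -m jog '{"commands":[{"jaw":0,"dx":0,"dy":-0.001,"dz":0,"rx":0,"ry":0,"rz":0},{"jaw":0,"dx":0,"dy":-0.002,"dz":0,"rx":0,"ry":0,"rz":0},{"jaw":0,"dx":0,"dy":-0.003,"dz":0,"rx":0,"ry":0,"rz":0},{"jaw":0,"dx":0,"dy":-0.004,"dz":0,"rx":0,"ry":0,"rz":0},{"jaw":0,"dx":0,"dy":-0.005,"dz":0,"rx":0,"ry":0,"rz":0}]}' | sed -n 2,4p
python3 -m jog '{"commands":[{"jaw":0,"dx":0,"dy":-0.001,"dz":0,"rx":0,"ry":0,"rz":0},{"jaw":0,"dx":0,"dy":-0.002,"dz":0,"rx":0,"ry":0,"rz":0},{"jaw":0,"dx":0,"dy":-0.003,"dz":0,"rx":0,"ry":0,"rz":0},{"jaw":0,"dx":0,"dy":-0.003,"dz":0,"rx":0,"ry":0,"rz":0},{"jaw":0,"dx":0,"dy":-0.003,"dz":0,"rx":0,"ry":0,"rz":0}]}' | sed -n 2,4p
```

```text
eef_pos: [0.6041, 0.0973, 0.2301]
tcp_rot: [180.0, -0.1, 1.3]
force: [2.1, -2.1, 5.5]
eef_pos: [0.6041, 0.1004, 0.2301]
tcp_rot: [180.0, -0.1, 1.3]
force: [1.5, -0.5, 6.6]
```

```bash
python3 -m jog '{"commands":[{"jaw":0,"dx":0,"dy":-0.001,"dz":0,"rx":0,"ry":0,"rz":0},{"jaw":0,"dx":0,"dy":-0.0015,"dz":0,"rx":0,"ry":0,"rz":0},{"jaw":0,"dx":0,"dy":-0.002,"dz":0,"rx":0,"ry":0,"rz":0},{"jaw":0,"dx":0,"dy":-0.002,"dz":0,"rx":0,"ry":0,"rz":0},{"jaw":0,"dx":0,"dy":-0.002,"dz":0,"rx":0,"ry":0,"rz":0}]}' | sed -n 2,4p
```

```text
eef_pos: [0.604, 0.1023, 0.2301]
tcp_rot: [180.0, -0.1, 1.3]
force: [2.1, -1.1, 5.0]
```

```bash
python3 -m jog '{"commands":[{"jaw":0,"dx":0,"dy":-0.0005,"dz":0,"rx":0,"ry":0,"rz":0},{"jaw":0,"dx":0,"dy":-0.001,"dz":0,"rx":0,"ry":0,"rz":0},{"jaw":0,"dx":0,"dy":-0.0015,"dz":0,"rx":0,"ry":0,"rz":0},{"jaw":0,"dx":0,"dy":-0.002,"dz":0,"rx":0,"ry":0,"rz":0},{"jaw":0,"dx":0,"dy":-0.002,"dz":0,"rx":0,"ry":0,"rz":0}]}' | sed -n 2,4p
python3 -c "
from h import *
p=r.camera('wrist');save(p,'w7.png',(100,0,500,300),2);to(.6,.1,.23,1.26)"
```

```text
eef_pos: [0.6041, 0.1033, 0.2301]
tcp_rot: [179.8, -0.1, 1.2]
force: [1.5, -14.6, 7.2]
t 17.32 pos [0.604  0.1032 0.2301] rot [ 1.7983e+02 -1.2000e-01  1.2300e+00] F [  2.2 -14.8   6.6] op 0.095 ff 30.0 -> d [-0.0041  0.0032  0.0001] rot [ 0.17 -0.12 -0.03]
```

Force has risen to 15 N with no further travel, so the drawer is against its home stop. I'll press 1 mm more, release and lift.

```bash
python3 -m jog '{"commands":[{"jaw":0,"dx":0,"dy":-0.0005,"dz":0,"rx":0,"ry":0,"rz":0},{"jaw":0,"dx":0,"dy":-0.001,"dz":0,"rx":0,"ry":0,"rz":0},{"jaw":0,"dx":0,"dy":-0.001,"dz":0,"rx":0,"ry":0,"rz":0},{"jaw":0,"dx":0,"dy":-0.001,"dz":0,"rx":0,"ry":0,"rz":0},{"jaw":0,"dx":0,"dy":-0.001,"dz":0,"rx":0,"ry":0,"rz":0}]}' | sed -n 2,4p
python3 -m jog '{"commands":[{"jaw":0.3,"dx":0,"dy":0,"dz":0,"rx":0,"ry":0,"rz":0},{"jaw":0.3,"dx":0,"dy":0,"dz":0,"rx":0,"ry":0,"rz":0},{"jaw":0.3,"dx":0,"dy":0,"dz":0,"rx":0,"ry":0,"rz":0},{"jaw":0.3,"dx":0,"dy":0,"dz":0,"rx":0,"ry":0,"rz":0},{"jaw":0.3,"dx":0,"dy":0,"dz":0,"rx":0,"ry":0,"rz":0}]}' | sed -n 2,5p
python3 -m jog '{"commands":[{"jaw":0.3,"dx":0,"dy":0,"dz":-0.015,"rx":0,"ry":0,"rz":0},{"jaw":0.3,"dx":0,"dy":0,"dz":-0.045,"rx":0,"ry":0,"rz":0},{"jaw":0.3,"dx":0,"dy":0,"dz":-0.08,"rx":0,"ry":0,"rz":0},{"jaw":0.3,"dx":0,"dy":0,"dz":-0.12,"rx":0,"ry":0,"rz":0},{"jaw":0.3,"dx":0,"dy":0,"dz":-0.15,"rx":0,"ry":0,"rz":0}]}' | sed -n 2,5p
python3 -m jog '{"commands":[{"jaw":0.3,"dx":-0.02,"dy":0.04,"dz":0,"rx":0,"ry":0,"rz":0},{"jaw":0.3,"dx":-0.04,"dy":0.07,"dz":0,"rx":0,"ry":0,"rz":0},{"jaw":0.3,"dx":-0.06,"dy":0.1,"dz":0,"rx":0,"ry":0,"rz":0},{"jaw":0.3,"dx":-0.06,"dy":0.1,"dz":0,"rx":0,"ry":0,"rz":0},{"jaw":0.3,"dx":-0.06,"dy":0.1,"dz":0,"rx":0,"ry":0,"rz":0}]}' | sed -n 1,5p
python3 - <<'E'
from h import *
p=r.camera("wrist");save(p,"w8.png");c=wpts(p)
q=c[:240,200:330].reshape(-1,3);b=q[(q[:,2]>.056)&(q[:,2]<.067)&(q[:,1]<.112)&(q[:,1]>.08)&(abs(q[:,0]-.605)<.04)]
print("bar",len(b),np.median(b,0).round(4))
E
```

```text
eef_pos: [0.6041, 0.1036, 0.2301]
tcp_rot: [179.7, -0.1, 1.2]
force: [1.5, -21.7, 8.0]
eef_pos: [0.6035, 0.1055, 0.2288]
tcp_rot: [-180.0, 0.0, 1.3]
force: [-0.2, 1.1, -0.2]
opening: 0.298
eef_pos: [0.6033, 0.1055, 0.382]
tcp_rot: [-180.0, -0.1, 1.3]
force: [0.2, -0.3, 0.1]
opening: 0.297
t: 18.98
eef_pos: [0.5451, 0.003, 0.3794]
tcp_rot: [-180.0, -0.1, 1.1]
force: [-0.5, 0.7, -0.2]
opening: 0.297
bar 779 [0.6057 0.1001 0.0629]
```

View pics/w8.png

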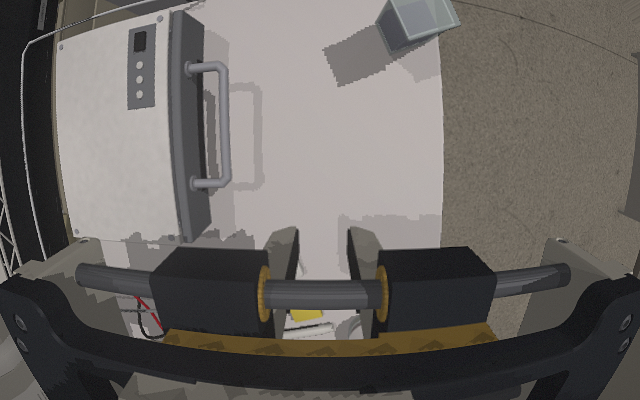

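The drawer front sits against the case, with the bar back at its starting place (about column 225). The jar is untouched and the gripper is clear, so I'll hand in.

```bash
python3 -c "
from bench import r
print(r.hand_in())"
```

```text
the job is handed in; nothing more can be done
None
```

The forceps were laid flat beside the scissors, the drawer was pushed fully home gently (about 22 N at the stop), and the job was handed in at about 19 s; the jar and timer were not touched, and the hand-in returned no verdict.

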